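Draw out the recipe stand until its lock clicks

TASK

Set up the leaning recipe-card stand: draw its mast out to the end by the wooden head, turn the head anticlockwise (seen from above) until the lock button clicks out through the slot in the collar, then push the mast back until it rests on the button, and let go. Leave the other things on the worktop where they stand.

Things in the scene. Friction and masses are not known exactly. Their poses are not given: they have to be found in the camera images.
- stand: recipe-card stand, stuck fast to the worktop by a round grey suction foot (96 mm across, 42 high). Origin: centre of the foot's underside, z up. From 35 mm above the origin its round outer tube (37 mm thick) leans 0.56 rad (32 degrees) from vertical towards the stand's own +y: to the robot's left, give or take 20 degrees. The stand's -x side faces the robot.
- collar_top (a point): on the tube's axis, at the upper end of the grey lock collar (45 mm thick, 40 mm long) that ends the outer tube, 145 mm along the tube. The collar has one dark slot, 11 mm wide and 15.5 mm long, in the side that faces the robot; its angle round the tube differs each time. Axes as the stand's, not leaned.
- head_grip (a point): middle of the pale wooden card head on the steel mast (25 mm thick) that slides in the tube. The head is a flat block 46 mm wide (its x), 14 thick (its y: grip it across this), 42 high (its z: the leaning axis of tube and mast, upwards). With the mast home it is 41 mm above collar_top along the axis, leaving 20 mm below the block. A slit for cards runs along its top.
- mast (a joint): how far the mast is drawn out, m: 0 home, 0.090 the end stop; starts at 0.002 to 0.028. Friction (about 3 N) keeps it where it is left. The button can meet the slot only between 0.084 and 0.090, and once it is out the mast moves only between these: 0.084 is pushed back and resting on the button.
- head (a joint): turn of head and lock button about the mast's axis, rad, positive anticlockwise seen from above the head; stops at -0.6 and 0.6, slight friction (0.04 N m). It starts between -0.55 and -0.3. The slot lies somewhere between 0.05 and 0.45: turn anticlockwise to find it. With the button out, the head is held to about 0.06 rad either way.
- button (a joint): how far the sprung brass lock button (9 mm thick, on the side of the head's -x) has come out, m: about 0.001 while it rubs inside the tube, 0.0105 when it has clicked out through the collar's slot, where it shows as a brass dome 3.5 mm proud. It springs out by itself as soon as it meets the slot.
- cup: white espresso cup with one handle, 63x88x51 mm; a bystander, standing upright, origin at the centre of its underside
- mug: pale blue mug, 90x122x105 mm; a bystander, standing upright, origin at the centre of its underside
- timer: white round kitchen timer with a bar on top, 69 mm across, 56 high; a bystander, standing upright, origin at the centre of its underside
- tin: short food tin, 75 mm across, 58 high; a bystander, standing upright, origin at the centre of its underside
- jar: mustard jar with a yellow lid, 66 mm across, 94 high; a bystander, standing upright, origin at the centre of its underside
- carton: flat pale carton of coffee pods, 99x118x33 mm; a bystander, standing upright, origin at the centre of its underside

How it is judged:
By the outcome, as a careful person would: the job done as asked, in the order asked, and still so for the second after the job is handed in, with the robot touching nothing.
It also fails if it takes over 38 s, if anything falls off the work surface, if the arm or the gripper's body presses on something with over 40 N, if the wrist force passes 120 N, or if a joint passes its speed limit or range.

ROBOT

A 7-joint arm with a two-finger parallel gripper is mounted at the origin on a cart in front of the work surface, level with it; the furniture and walls round the work are solid. World frame = base frame: x ahead of the robot, y to its left, z up, the work surface at z = 0. Lengths are in m, angles in rad, forces in N, time in s.
With the tool pointing down it reaches from about 0.4 to 0.875 m from the base axis. Payload 19.3 kg.
Tool frame: the origin (TCP) lies on the mounting face of the last link; the fingertips stand 173 mm ahead of it and the grasp point (between the pads) lies 155 mm ahead of it (bot.grip_point_offset is the distance from the TCP to the grasp point, in m); z points along the fingers, y is the line along which they close (so a half turn about z gives the same grasp; the last joint's range is limited). The gripper opens to 85 mm and grips with 20 to 120 N. Pads are 22 mm wide; open, the fingers measure 114 mm over their backs; the gripper's body (76 mm by 85 mm) begins 54 mm behind the grasp point. The pads swing forward as they close: fully open they stand 13 mm farther back than shut.
Start: joints at [1.038, 0.521, -0.036, 1.599, 0.021, 1.021, -0.113], TCP at [0.279, -0.559, 0.405] pointing down, gripper open.
Joint ranges: [-2.91, 2.91], [-0.3, 2.13], [-1.5, 1.42], [0.17, 2.43], [-1.26, 4.41], [0.16, 1.93], [-2.52, 2.52]. Speed limits (rad/s): [1.89, 1.89, 2.39, 2.39, 3.01, 3.01, 3.01].

INTERFACE

Orientations are given as [roll, pitch, yaw] about the fixed x, y, z axes, in that order (R = Rz(yaw) Ry(pitch) Rx(roll)).
In Python, from workcell import bot gives the robot as it stands.
- The arm moves only by the tool arm_command, never from a script. Its argument "deltas" is a list of rows, each a list of 3 entries, a list of its own where there are three numbers: the shift along the tool's x, y, z in cm, then the turn, a rotation vector about the tool's x, y, z in rad, then the finger opening in cm, from 0 to 8.54. In form: [[[tx, ty, tz], [rx, ry, rz], claw], ...]. A call has 1 to 20 rows; each row shifts and turns the commanded pose from where the row before left it, along the tool's axes as they then stand; what a row does not reach is not made up. A row lasts 1/10 s, in which the tool goes at most 50 mm and 8.59 degrees, less where a joint would pass 70% of its speed; a pose out of reach is approached as far as the arm can. A call with a gripper value outside its range is refused whole. The fingers move at their own pace and stop on an object; "newtons" is the grip in N (left out, the last holds). Time passes only in rows, so rows that do not move let the fingers close. It gives the time, the measured TCP pose, the force, the opening and the grip force at its end, in the units of the state.
- bot.observe(): the state, without advancing time (a new reading comes with each control period).
- bot.grab_frame(name): name is "scene" or "side" or "wrist"; returns a dict with "frame" (420x560x3 uint8, red, green, blue), "K" (3x3 intrinsics, pixels), "rvec" (rotation vector, rad) and "tvec" (3), from world to camera coordinates, as OpenCV has them; the wrist camera has in their place "T_tool_cam" (4x4, takes a point from camera to tool coordinates, whose origin is the TCP and whose axes are the flange's). Camera axes: x right, y down, z forward; pixel columns grow to the right and rows downward; lengths in m; the calibration is good to about 2 mm. A picture is of the moment at which its call begins: read the wrist's pose just before it. There is no depth.
- bot.job_done(): hands the job in; it is judged then, once.
Trained networks look in a picture, given as the dict that the camera call returned (one of the last four; its "shot" number tells which), for a name from the list of things; names that differ only in an ending like _2 or _b are one class to them, and where a whole thing is asked for, a point or a joint stands for the part that bears it (a point fixed in the world has none). Each returns a list of dicts, best first, with "p" (0 to 1); they miss things now and then, are a little off and sometimes report something else, mostly with a low value. They report only what shows in the picture. A call takes as long as a camera call.
- bot.find_in(name, picture): "rect" ([left, top, width, height] in pixels, round what is visible of it).
- bot.mark_of(name, picture): "at" ([column, row] in pixels: a listed point, or the origin of a listed thing).
The state is a dict: "clock": time; "qpos": joint angles; "qd": joint speeds; "joint_efforts": joint torques, N m; "position": TCP position; "tool_rot": TCP orientation; "force": force on the tool from outside, world axes, zero at the start; "moment": the same for the moment, N m; "grip_width": finger opening in m; "finger_force": force on a finger pad.
Only numpy, scipy, OpenCV 4.12 (cv2) and the standard library are available. Lean on these libraries where they do the work, as an engineer would, in place of code of your own. Each camera call takes 0.05 s, during which the arm holds its last target. There are 200 camera calls.

## Working session

There is one attempt and no reset: what is moved stays moved. The work goes in short steps, Python scripts to look and compute and a tool call to move; the robot and the scene stay as the last step left them, time stands still between calls to the robot, and variables do not carry over. Pictures are saved under pics/ and viewed, at most 10 in all, crops included, and the job is handed in when it is done.

Besides the shell and the picture viewer there is one more tool, called after ">>>" by a JSON object that holds its "name" and its "arguments", one argument or row to a line. arm_command: Moves the arm, as the interface text tells. Its arguments: {"type":"object","properties":{"deltas":{"type":"array","items":{"type":"array"}},"newtons":{"type":"number"}},"required":["deltas"]}

```bash
mkdir -p pics; cat > h.py <<'E'
import numpy as np, cv2
from scipy.spatial.transform import Rotation as R
from workcell import bot
def grab(n):
    o=bot.observe(); f=bot.grab_frame(n)
    if n=='wrist':
        T=np.eye(4);T[:3,:3]=R.from_euler('xyz',o['tool_rot']).as_matrix();T[:3,3]=o['position']
        C=T@f['T_tool_cam']; f['C']=C
    else:
        C=np.eye(4);r=cv2.Rodrigues(np.array(f['rvec'],float))[0];C[:3,:3]=r.T;C[:3,3]=-r.T@np.array(f['tvec']).ravel();f['C']=C
    return f
def ray(f,uv):
    d=f['C'][:3,:3]@np.linalg.inv(f['K'])@np.array([uv[0],uv[1],1.]);return f['C'][:3,3],d/np.linalg.norm(d)
def tri(obs):
    A=0;b=0
    for f,uv in obs:
        c,d=ray(f,uv);P=np.eye(3)-np.outer(d,d);A=A+P;b=b+P@c
    return np.linalg.solve(A,b)
def proj(f,p):
    q=f['C'][:3,:3].T@(np.array(p)-f['C'][:3,3]);q=np.array(f['K'])@q;return q[:2]/q[2]
def save(f,n):cv2.imwrite('pics/'+n,f['frame'][:,:,::-1])
E
python3 - <<'E'
from h import *
fs={n:grab(n) for n in('scene','side')}
im=np.hstack([fs['scene']['frame'],fs['side']['frame']])
for n in fs: save(fs[n],n+'0.png'); print(n,fs[n]['C'].round(3).tolist())
for t in('stand','collar_top','head_grip'):
    m={n:bot.mark_of(t,fs[n]) for n in fs}
    print(t,{n:[(x['at'],x['p']) for x in m[n][:2]] for n in m})
    try:print(tri([(fs[n],m[n][0]['at']) for n in fs]))
    except Exception as e:print(e)
for t in('cup','mug','timer','tin','jar','carton'):
    m=bot.mark_of(t,fs['scene'])
    if m:
        c,d=ray(fs['scene'],m[0]['at']);print(t,m[0]['p'],(c-d*c[2]/d[2]).round(3))
print(bot.observe())
E
```

```text
scene [[-0.668, -0.571, 0.478, -0.188], [-0.745, 0.519, -0.42, 0.547], [-0.008, -0.637, -0.771, 1.292], [0.0, 0.0, 0.0, 1.0]]
side [[-0.88, -0.298, 0.369, 0.033], [-0.474, 0.512, -0.716, 0.895], [0.025, -0.806, -0.592, 0.937], [0.0, 0.0, 0.0, 1.0]]
stand {'scene': [([299.2, 242.3], 0.86)], 'side': [([291.5, 236.7], 0.7)]}
[ 0.50479844 -0.12740431 -0.01084712]
collar_top {'scene': [([276.4, 221.3], 0.63)], 'side': [([281.3, 214.4], 0.85)]}
[ 0.51514935 -0.05129104  0.1373538 ]
head_grip {'scene': [([264.4, 216.5], 0.6)], 'side': [([278.3, 203.3], 0.69)]}
[0.49768045 0.00474799 0.2207535 ]
cup 0.92 [ 0.408 -0.254  0.   ]
mug 0.58 [ 0.458 -0.434  0.   ]
timer 0.66 [0.36  0.059 0.   ]
tin 0.93 [0.625 0.282 0.   ]
jar 0.75 [0.662 0.192 0.   ]
carton 0.74 [0.396 0.262 0.   ]
{'clock': 0.7, 'qpos': array([ 1.03777104,  0.52136585, -0.03629243,  1.59950171,  0.02119633,
        1.02110499, -0.11280108]), 'qd': array([ 0.00017931, -0.00141508,  0.00159125,  0.00116217,  0.00015132,
        0.00059145, -0.00079524]), 'joint_efforts': array([-3.78585983e-04, -9.26682043e+01,  1.97822638e+00, -3.70201850e+01,
        1.81626150e-02,  1.76688205e-03,  4.19276705e-05]), 'position': array([ 0.27901979, -0.5592515 ,  0.40471155]), 'tool_rot': array([ 3.14158799e+00, -4.15080925e-08,  4.62772834e-01]), 'force': array([ 0.38938098,  0.52569639, -0.1549155 ]), 'moment': array([ 0.01800351, -0.02422448,  0.03718165]), 'finger_force': 0.0, 'grip_width': 0.08550927016981733}
```

View pics/scene0.png

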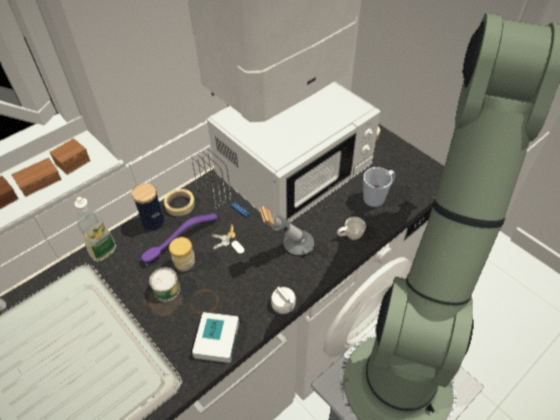

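View pics/side0.png

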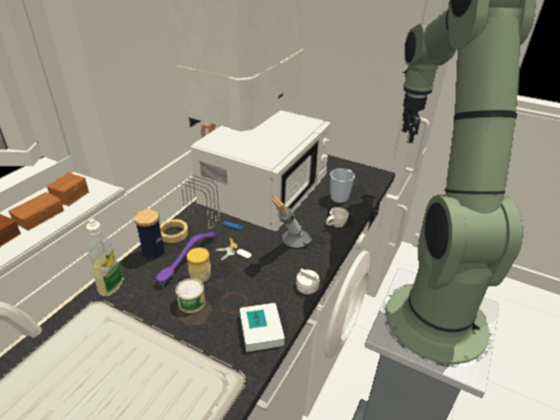

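The scene shows the stand with its foot at (299,242), collar at (277,222) and wooden head at (265,215), just in front of the microwave. The side view agrees, with the foot at (294,238) and head at (280,203). Next I'll fit the stand model and plan a view pose along the tube axis.

```bash
cat >> h.py <<'E'
from scipy.optimize import least_squares
from scipy.linalg import expm,logm
def axis(yaw): return R.from_euler('z',yaw).apply([0,np.sin(.56),np.cos(.56)])
def model(p):
    o=np.array([p[0],p[1],0]);a=axis(p[2]);b=o+[0,0,.035]
    return {'stand':o,'collar_top':b+.145*a,'head_grip':b+(.186+p[3])*a}
def headR(yaw,h): # head frame world
    return R.from_euler('z',yaw)*R.from_euler('x',-.56)*R.from_euler('z',h)
def toolR(yaw,h,flip=False): # tool z=-axis, tool y=+-head y
    r=headR(yaw,h)*R.from_euler('x',np.pi)   # y->-y
    return r*R.from_euler('z',np.pi) if flip else r
def now():
    o=bot.observe();T=np.eye(4);T[:3,:3]=R.from_euler('xyz',o['tool_rot']).as_matrix();T[:3,3]=o['position'];return T
def target(g,r,off=None):
    T=np.eye(4);T[:3,:3]=r.as_matrix();T[:3,3]=np.array(g)-r.apply([0,0,bot.grip_point_offset]);return T
def plan(T1,n,T0=None):
    D=expm(np.real(logm(np.linalg.inv(now() if T0 is None else T0)@T1))/n)
    print('n',n,'cm',(D[:3,3]*100).round(3).tolist(),'rv',R.from_matrix(D[:3,:3]).as_rotvec().round(4).tolist());return D
E
python3 - <<'E'
from h import *
fs={n:grab(n) for n in('scene','side')}
ob=[]
for n in fs:
    for t in('stand','collar_top','head_grip'):
        m=bot.mark_of(t,fs[n])
        if m: ob.append((n,t,m[0]['at']))
def res(p):
    M=model(p);r=np.concatenate([proj(fs[n],M[t])-a for n,t,a in ob]);return np.r_[r,(p[2])/.2,(p[3]-.015)/.008]
s=least_squares(res,[.5,-.127,0,.015]);print(s.x,s.fun.round(1));M=model(s.x);print(M)
yaw=s.x[2];a=axis(yaw)
for px,z in(((290,215),0),((252,203),0),((210,127),.25),((290,165),.25)):
    c,d=ray(fs['scene'],px);print('mw',px,(c+d*(z-c[2])/d[2]).round(3))
f=fs['scene'];u,v=proj(f,M['head_grip']).astype(int);cr=f['frame'][v-45:v+60,u-60:u+80];cv2.imwrite('pics/crop1.png',cv2.resize(cr[:,:,::-1],None,fx=5.6,fy=5.6,interpolation=3))
for fl in(0,1):
    T1=target(M['head_grip']+.13*a,toolR(yaw,-.42,fl));print(fl,T1[:3,3]);
    for n in(15,20,25):plan(T1,n)
f=grab('wrist');print(f['T_tool_cam'])
E
```

```text
[ 0.48973506 -0.11208085 -0.14584434  0.01765419] [-4.   1.4 -0.6 -1.   3.  -1.2  0.4  2.1  2.2  0.4 -1.  -1.6 -0.7  0.3]
{'stand': array([ 0.48973506, -0.11208085,  0.        ]), 'collar_top': array([ 0.5009285 , -0.03587655,  0.15785199]), 'head_grip': array([ 0.50545638, -0.00505102,  0.20754705])}
mw (290, 215) [ 0.589 -0.172  0.   ]
mw (252, 203) [ 0.71  -0.114  0.   ]
mw (210, 127) [ 0.853 -0.086  0.25 ]
mw (290, 165) [ 0.572 -0.155  0.25 ]
0 [0.52743412 0.14457218 0.44876058]
n 15 cm [1.698, -4.731, -1.457] rv [-0.0388, -0.0037, 0.0667]
n 20 cm [1.243, -3.554, -1.111] rv [-0.0291, -0.0028, 0.05]
n 25 cm [0.98, -2.845, -0.897] rv [-0.0233, -0.0022, 0.04]
1 [0.52743412 0.14457218 0.44876058]
n 15 cm [5.653, 1.079, -1.722] rv [0.0042, -0.0449, -0.1365]
n 20 cm [4.219, 0.881, -1.315] rv [0.0032, -0.0337, -0.1024]
n 25 cm [3.365, 0.74, -1.064] rv [0.0025, -0.0269, -0.0819]
[[ 3.14162230e-04 -9.45226024e-01 -3.26416399e-01  8.35149801e-02]
 [ 9.99999947e-01  3.23831238e-04  2.47184249e-05 -4.57209632e-05]
 [ 8.23393281e-05 -3.26416389e-01  9.45226076e-01  2.99899543e-02]
 [ 0.00000000e+00  0.00000000e+00  0.00000000e+00  1.00000000e+00]]
```

View pics/crop1.png

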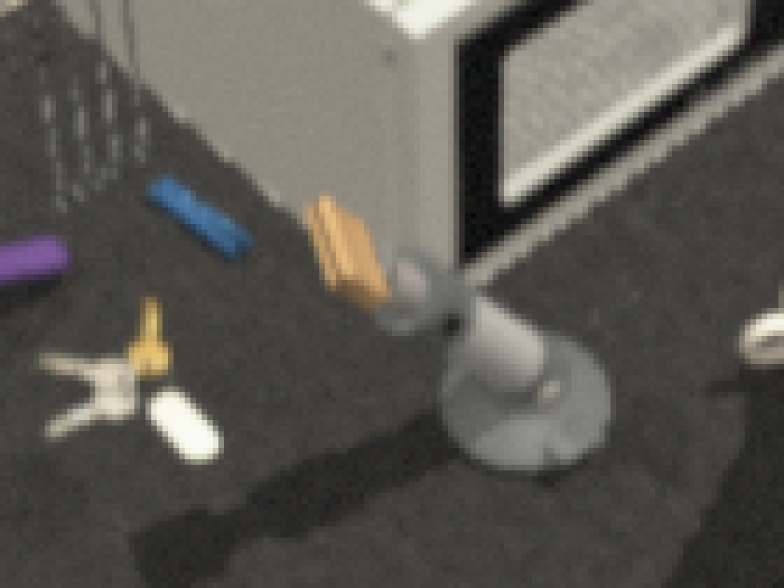

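The head's face is visible at (345,255) in the crop, turned clockwise. Microwave's near corner is about (0.58,-0.16). I'll check the screw path before moving.

```bash
python3 - <<'E'
from h import *
D=np.eye(4);D[:3,3]=np.array([4.22,.88,-1.31])/100;D[:3,:3]=R.from_rotvec([.003,-.034,-.102]).as_matrix()
T=now()
for k in range(21):
    if k%4==0:print(k,T[:3,3].round(3),(T[:3,3]+.173*T[:3,2]).round(3))
    T=T@D
E
```

```text
0 [ 0.279 -0.559  0.405] [ 0.279 -0.559  0.232]
4 [ 0.438 -0.49   0.448] [ 0.419 -0.503  0.277]
8 [ 0.56  -0.361  0.469] [ 0.528 -0.393  0.302]
12 [ 0.622 -0.193  0.469] [ 0.587 -0.247  0.309]
16 [ 0.612 -0.014  0.458] [ 0.583 -0.09   0.305]
20 [0.53  0.144 0.444] [0.516 0.052 0.298]
```

```bash
python3 - <<'E'
from h import *
p=[.4897,-.1121,-.1458,.0177];M=model(p);T1=target(M['head_grip']+.13*axis(p[2]),toolR(p[2],-.42,1))
T=now();d=T[:3,:3].T@(T1[:3,3]-T[:3,3]);print(d*100/18, (R.from_matrix(T[:3,:3].T@T1[:3,:3])).as_rotvec()/18)
E
```

```text
[ 2.98042709 -2.88290441 -0.24498479] [ 0.0035372  -0.03741096 -0.11377433]
```

>>> {"name": "arm_command", "arguments": {
  "deltas": [
    [[2.98, -2.88, -0.25], [0, 0, 0], 8.5],
    [[2.98, -2.88, -0.25], [0, 0, 0], 8.5],
    [[2.98, -2.88, -0.25], [0, 0, 0], 8.5],
    [[2.98, -2.88, -0.25], [0, 0, 0], 8.5],
    [[2.98, -2.88, -0.25], [0, 0, 0], 8.5],
    [[2.98, -2.88, -0.25], [0, 0, 0], 8.5],
    [[2.98, -2.88, -0.25], [0, 0, 0], 8.5],
    [[2.98, -2.88, -0.25], [0, 0, 0], 8.5],
    [[2.98, -2.88, -0.25], [0, 0, 0], 8.5],
    [[2.98, -2.88, -0.25], [0, 0, 0], 8.5],
    [[2.98, -2.88, -0.25], [0, 0, 0], 8.5],
    [[2.98, -2.88, -0.25], [0, 0, 0], 8.5],
    [[2.98, -2.88, -0.25], [0, 0, 0], 8.5],
    [[2.98, -2.88, -0.25], [0, 0, 0], 8.5],
    [[2.98, -2.88, -0.25], [0, 0, 0], 8.5],
    [[2.98, -2.88, -0.25], [0, 0, 0], 8.5],
    [[2.98, -2.88, -0.25], [0, 0, 0], 8.5],
    [[2.98, -2.88, -0.25], [0, 0, 0], 8.5]
  ]
}}

```text
clock: 2.95
position: [0.5279, 0.1457, 0.4499]
tool_rot: [3.141, -0.0, 0.462]
force: [0.9, 0.2, 0.2]
grip_width: 0.0851
finger_force: 0.0
```

>>> {"name": "arm_command", "arguments": {
  "deltas": [
    [[0, 0, 0], [0.0035, -0.037, -0.114], 8.5],
    [[0, 0, 0], [0.0035, -0.037, -0.114], 8.5],
    [[0, 0, 0], [0.0035, -0.037, -0.114], 8.5],
    [[0, 0, 0], [0.0035, -0.037, -0.114], 8.5],
    [[0, 0, 0], [0.0035, -0.037, -0.114], 8.5],
    [[0, 0, 0], [0.0035, -0.037, -0.114], 8.5],
    [[0, 0, 0], [0.0035, -0.037, -0.114], 8.5],
    [[0, 0, 0], [0.0035, -0.037, -0.114], 8.5],
    [[0, 0, 0], [0.0035, -0.037, -0.114], 8.5],
    [[0, 0, 0], [0.0035, -0.037, -0.114], 8.5],
    [[0, 0, 0], [0.0035, -0.037, -0.114], 8.5],
    [[0, 0, 0], [0.0035, -0.037, -0.114], 8.5],
    [[0, 0, 0], [0.0035, -0.037, -0.114], 8.5],
    [[0, 0, 0], [0.0035, -0.037, -0.114], 8.5],
    [[0, 0, 0], [0.0035, -0.037, -0.114], 8.5],
    [[0, 0, 0], [0.0035, -0.037, -0.114], 8.5],
    [[0, 0, 0], [0.0035, -0.037, -0.114], 8.5],
    [[0, 0, 0], [0.0035, -0.037, -0.114], 8.5],
    [[0, 0, 0], [0, 0, 0], 8.5],
    [[0, 0, 0], [0, 0, 0], 8.5]
  ]
}}

```text
clock: 4.95
position: [0.5276, 0.144, 0.4497]
tool_rot: [-2.629, 0.216, 2.631]
force: [0.5, 0.1, 0.7]
grip_width: 0.0851
finger_force: 0.0
```

```bash
python3 - <<'E'
from h import *
f=grab('wrist');save(f,'w1.png');o=bot.observe();print(o['clock'],o['qpos'].round(2),o['position'],o['tool_rot'])
p=[.4897,-.1121,-.1458,.0177];M=model(p)
T1=target(M['head_grip']+.13*axis(p[2]),toolR(p[2],-.42,1));print(T1[:3,3],R.from_matrix(T1[:3,:3]).as_euler('xyz'))
for t in('collar_top','head_grip','stand','button'):
    m=bot.mark_of(t,f) if t!='button' else bot.find_in(t,f);print(t,m[:2],proj(f,M[t]) if t in M else '')
E
```

```text
5.0 [-0.02  0.51 -0.69  1.66  0.66  1.57  0.12] [0.52762527 0.14395637 0.44970751] [-2.62853419  0.21612918  2.63142341]
[0.52739122 0.14457877 0.4487994 ] [-2.62166883  0.21832708  2.63407873]
collar_top [{'at': [277.5, 188.6], 'p': 0.94}] [281.08047483 191.90325959]
head_grip [{'at': [273.0, 211.0], 'p': 0.81}] [281.33493738 210.26977838]
stand [{'at': [289.2, 157.5], 'p': 0.88}, {'at': [275.3, 195.3], 'p': 0.49}] [292.04717992 156.8377348 ]
button [{'rect': [261.0, 177.3, 33.0, 70.8], 'p': 0.44}]
```

View pics/w1.png

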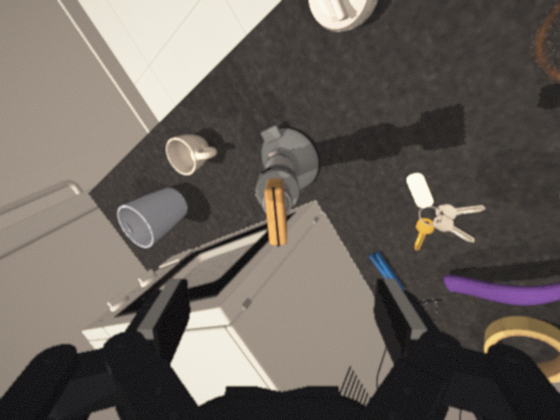

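```bash
python3 - <<'E'
from h import *
fs={n:grab(n) for n in('scene','side','wrist')}
ob=[]
for n in fs:
    for t in('stand','collar_top','head_grip'):
        for x in bot.mark_of(t,fs[n])[:1]: ob.append((n,t,x['at'],{'scene':2.5,'side':2.5,'wrist':3}[n]))
w=fs['wrist'];hsv=cv2.cvtColor(w['frame'],cv2.COLOR_RGB2HSV)
m=cv2.inRange(hsv,(8,100,90),(22,255,255));m[:,:220]=0;m[:,330:]=0;m[:150]=0;m[265:]=0
ys,xs=np.nonzero(m);P=np.c_[xs,ys].astype(float);c=P.mean(0);u=np.linalg.svd(P-c,full_matrices=False)[2][0];u*=np.sign(u[1]);ang=np.arctan2(u[0],u[1])
print('mask',len(xs),c,ang,xs.min(),xs.max(),ys.min(),ys.max())
def res(p):
    M=model(p);r=np.concatenate([(proj(fs[n],M[t])-a)/s for n,t,a,s in ob]);return np.r_[r,p[2]/.3,(p[3]-.015)/.012]
s=least_squares(res,[.49,-.112,-.1,.015],loss='soft_l1');p=s.x;M=model(p);print(p,s.fun.round(1),M)
best=None
for h in np.arange(-.7,-.1,.01):
    r=headR(p[2],h);top=M['head_grip']+axis(p[2])*.021
    q=proj(w,top+r.apply([.023,0,0]))-proj(w,top-r.apply([.023,0,0]));q*=np.sign(q[1]);e=abs(np.arctan2(q[0],q[1])-ang)
    if best is None or e<best[0]:best=(e,h)
h=best[1];r=headR(p[2],h);print('h',best,[proj(w,top+r.apply([sx*.023,sy*.007,0])).round(0) for sx in(1,-1) for sy in(1,-1)])
C,d=ray(w,(318,203));b=C-d*C[2]/d[2];C,d=ray(w,(222,318));k=((b-C)[:2]@d[:2])/(d[:2]@d[:2]);print('mw bottom',b,'top',C+k*d)
Tg=target(M['head_grip'],toolR(p[2],h,1));print('mw in tool@grasp',np.linalg.inv(Tg)@np.r_[C+k*d,1],np.linalg.inv(Tg)@np.r_[b,1])
f=w
T0=now();print((np.linalg.inv(T0)@Tg)[:3,3]*100,R.from_matrix(T0[:3,:3].T@Tg[:3,:3]).as_rotvec())
E
```

```text
mask 1203 [275.40980881 211.78387365] 0.06263214950108825 264 286 178 244
[ 0.49079757 -0.11772246 -0.10575751  0.02648314] [-0.4  0.2  1.1 -1.1  1.1  1.4  2.3 -0.3  0.1 -0.1  0.7  0.2  0.1  0.5
  0.4 -0.3 -0.4  1. ] {'stand': array([ 0.49079757, -0.11772246,  0.        ]), 'collar_top': array([ 0.49892805, -0.04113079,  0.15785199]), 'head_grip': array([ 0.50271198, -0.00548495,  0.21502743])}
h (np.float64(0.0009731020850963709), np.float64(-0.3999999999999997)) [array([285., 248.]), array([267., 249.]), array([282., 189.]), array([263., 190.])]
mw bottom [ 0.57146432 -0.11404727  0.        ] top [ 0.57517253 -0.11243546  0.24598451]
mw in tool@grasp [-0.11573589 -0.05971565  0.18090165  1.        ] [-0.06227138  0.05770749  0.3903726   1.        ]
[ 0.38303351 -0.6765156  12.46445039] [-0.00222537 -0.02136409 -0.05156214]
```

>>> {"name": "arm_command", "arguments": {
  "deltas": [
    [[0.05, -0.08, 1.0], [0, -0.0025, -0.0065], 8.5],
    [[0.05, -0.08, 1.0], [0, -0.0025, -0.0065], 8.5],
    [[0.05, -0.08, 1.0], [0, -0.0025, -0.0065], 8.5],
    [[0.05, -0.08, 1.0], [0, -0.0025, -0.0065], 8.5],
    [[0.05, -0.08, 1.0], [0, -0.0025, -0.0065], 8.5],
    [[0.05, -0.08, 1.0], [0, -0.0025, -0.0065], 8.5],
    [[0.05, -0.08, 1.0], [0, -0.0025, -0.0065], 8.5],
    [[0.05, -0.08, 0.5], [0, -0.0025, -0.0065], 8.5],
    [[0, 0, 0], [0, 0, 0], 8.5],
    [[0, 0, 0], [0, 0, 0], 8.5]
  ]
}}

```text
clock: 6.8
position: [0.5159, 0.1021, 0.3885]
tool_rot: [-2.616, 0.207, 2.692]
force: [-0.6, 0.3, 0.9]
grip_width: 0.0851
finger_force: 0.0
```

```bash
python3 - <<'E'
from h import *
w=grab('wrist');save(w,'w2.png')
p=[.4908,-.1177,-.1058,.0265];M=model(p);h=-.4;r=headR(p[2],h);g=M['head_grip']
for t in('collar_top','head_grip'):print(t,[(x['at'],x['p']) for x in bot.mark_of(t,w)[:1]],proj(w,M[t]))
print([proj(w,g+r.apply([sx*.023,sy*.007,.021])).round(0) for sx in(1,-1) for sy in(1,-1)])
Tg=target(g,toolR(p[2],h,1));T0=now();D=np.linalg.inv(T0)@Tg;print(D[:3,3]*100,R.from_matrix(D[:3,:3]).as_rotvec())
E
```

```text
collar_top [([282.3, 214.3], 0.89)] [282.80998284 213.59283308]
head_grip [([283.8, 245.6], 0.83)] [282.86381712 250.61874117]
[array([296., 305.]), array([270., 305.]), array([297., 227.]), array([269., 227.])]
[ 0.16385985 -0.03274875  4.99695438] [-0.00162181 -0.0010364   0.00039446]
```

View pics/w2.png

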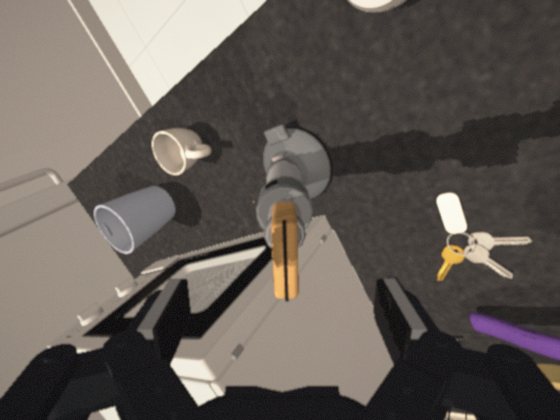

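The slit runs from about (284,220) to (288,300): within 0.05 rad of my fit and about 1 mm off sideways. The head seems a little lower along the axis, so the mast is near 0.019. Going in and gripping.

>>> {"name": "arm_command", "arguments": {
  "deltas": [
    [[0.03, 0.01, 0.9], [0, 0, -0.008], 8.5],
    [[0.03, 0.01, 0.9], [0, 0, -0.008], 8.5],
    [[0.03, 0.01, 0.9], [0, 0, -0.008], 8.5],
    [[0.03, 0.01, 0.9], [0, 0, -0.008], 8.5],
    [[0.03, 0.01, 0.9], [0, 0, -0.008], 8.5],
    [[0.03, 0.01, 0.9], [0, 0, -0.008], 8.5],
    [[0, 0, 0], [0, 0, 0], 8.5],
    [[0, 0, 0], [0, 0, 0], 1.0],
    [[0, 0, 0], [0, 0, 0], 1.0],
    [[0, 0, 0], [0, 0, 0], 1.0],
    [[0, 0, 0], [0, 0, 0], 1.0],
    [[0, 0, 0], [0, 0, 0], 1.0],
    [[0, 0, 0], [0, 0, 0], 1.0],
    [[0, 0, 0], [0, 0, 0], 1.0],
    [[0, 0, 0], [0, 0, 0], 1.0]
  ],
  "newtons": 40
}}

```text
clock: 8.45
position: [0.5115, 0.0752, 0.3419]
tool_rot: [-2.609, 0.183, 2.734]
force: [3.1, 4.9, -4.0]
grip_width: 0.014
finger_force: 56.6
```

>>> {"name": "arm_command", "arguments": {
  "deltas": [
    [[0, 0, -0.5], [0, 0, 0], 1.0],
    [[0, 0, -0.5], [0, 0, 0], 1.0],
    [[0, 0, -0.5], [0, 0, 0], 1.0],
    [[0, 0, -0.5], [0, 0, 0], 1.0],
    [[0, 0, -0.5], [0, 0, 0], 1.0],
    [[0, 0, -0.5], [0, 0, 0], 1.0],
    [[0, 0, 0], [0, 0, 0], 1.0]
  ]
}}

```text
clock: 9.15
position: [0.5132, 0.0914, 0.3681]
tool_rot: [-2.609, 0.183, 2.734]
force: [3.2, 7.4, -0.1]
grip_width: 0.0136
finger_force: 57.2
```

```bash
cat > st.py <<'E'
from h import *
o=bot.observe();T=now();r=T[:3,:3];z=-r[:,2]
print('tilt',np.arccos(z[2]),'az',np.arctan2(-z[0],z[1]),'F tool',(r.T@o['force']).round(1),'M tool',(r.T@o['moment']).round(2),o['qpos'].round(2),o['clock'],o['finger_force'],o['grip_width'],o['position'])
E
python3 st.py; python3 - <<'E'
from h import *
T=now();g=T[:3,3]+.155*T[:3,2];print(g,(T[:3,3]-[0.5115,0.0752,0.3419]))
E
```

```text
tilt 0.5599625325190106 az -0.10739478614934429 F tool [ 0.   7.  -4.1] M tool [-2.08  0.27 -0.02] [ 0.06  0.55 -0.67  1.83  0.76  1.38  0.15] 9.15 57.211393921170384 0.013627704955873307 [0.51321589 0.09144547 0.36806711]
[0.50439118 0.00959085 0.23673948] [0.00171589 0.01624547 0.02616711]
```

>>> {"name": "arm_command", "arguments": {
  "deltas": [
    [[0, 0, -0.5], [0, 0, 0], 1.0],
    [[0, 0, -0.5], [0, 0, 0], 1.0],
    [[0, 0, -0.5], [0, 0, 0], 1.0],
    [[0, 0, -0.5], [0, 0, 0], 1.0],
    [[0, 0, -0.5], [0, 0, 0], 1.0],
    [[0, 0, -0.5], [0, 0, 0], 1.0],
    [[0, 0, 0], [0, 0, 0], 1.0]
  ]
}}

```text
clock: 9.85
position: [0.5149, 0.1072, 0.3934]
tool_rot: [-2.609, 0.183, 2.734]
force: [3.7, 6.0, -4.5]
grip_width: 0.0136
finger_force: 56.5
```

```bash
python3 st.py; python3 - <<'E'
from h import *
f=grab('side');M=model([.4908,-.1177,-.1058,.0265])
u,v=proj(f,M['head_grip']).astype(int);cr=f['frame'][v-70:v+60,u-80:u+80];cv2.imwrite('pics/s3.png',cv2.resize(cr[:,:,::-1],None,fx=4,fy=4,interpolation=3))
E
```

```text
tilt 0.5601137739194866 az -0.10780515577703945 F tool [-0.2  8.3  0.4] M tool [-2.24  0.14 -0.02] [ 0.04  0.53 -0.69  1.79  0.73  1.43  0.17] 9.85 56.46877333056182 0.01355556424661213 [0.5148968  0.10719249 0.39337766]
```

View pics/s3.png

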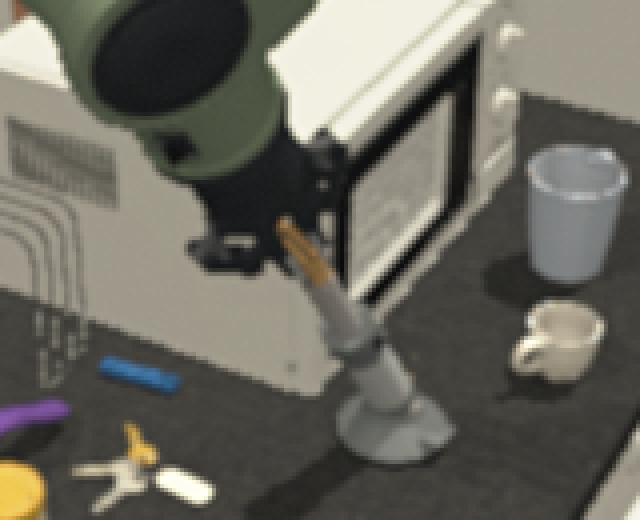

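The mast is visibly drawn out between the collar at (350,335) and the head at (305,255). Now I'll ease it up to the end stop.

>>> {"name": "arm_command", "arguments": {
  "deltas": [
    [[0, 0, -0.2], [0, 0, 0], 1.0],
    [[0, 0, -0.2], [0, 0, 0], 1.0],
    [[0, 0, -0.2], [0, 0, 0], 1.0],
    [[0, 0, 0], [0, 0, 0], 1.0]
  ]
}}

```text
clock: 10.3
position: [0.5153, 0.1102, 0.3982]
tool_rot: [-2.609, 0.183, 2.734]
force: [3.8, 6.1, -5.3]
grip_width: 0.0139
finger_force: 56.7
```

```bash
python3 st.py
```

```text
tilt 0.560107794803664 az -0.10802569895817545 F tool [-0.1  8.8  1. ] M tool [-2.35  0.08  0.  ] [ 0.04  0.53 -0.69  1.79  0.73  1.44  0.18] 10.3 56.656033638864756 0.013882513280701864 [0.5152629  0.11021536 0.39823447]
```

>>> {"name": "arm_command", "arguments": {
  "deltas": [
    [[0, 0, -0.2], [0, 0, 0], 1.0],
    [[0, 0, -0.2], [0, 0, 0], 1.0],
    [[0, 0, 0], [0, 0, 0], 1.0]
  ]
}}

```text
clock: 10.6
position: [0.5155, 0.1122, 0.4015]
tool_rot: [-2.609, 0.183, 2.734]
force: [3.8, 4.8, -3.6]
grip_width: 0.0134
finger_force: 56.6
```

>>> {"name": "arm_command", "arguments": {
  "deltas": [
    [[0, 0, -0.15], [0, 0, 0], 1.0],
    [[0, 0, -0.15], [0, 0, 0], 1.0],
    [[0, 0, 0], [0, 0, 0], 1.0]
  ]
}}

```text
clock: 10.9
position: [0.5156, 0.1122, 0.4021]
tool_rot: [-2.607, 0.181, 2.733]
force: [7.3, -6.4, -32.4]
grip_width: 0.0134
finger_force: 50.7
```

```bash
python3 st.py
```

```text
tilt 0.5618926014111028 az -0.11430278835318727 F tool [-3.3 14.5 30.4] M tool [-3.78 -0.77 -0.  ] [ 0.03  0.53 -0.69  1.78  0.72  1.45  0.18] 10.9 50.65836885769386 0.013431869687429097 [0.51560001 0.11224588 0.40212207]
```

>>> {"name": "arm_command", "arguments": {
  "deltas": [
    [[0, 0, 0.2], [0, 0, 0], 1.0],
    [[0, 0, 0.2], [0, 0, 0], 1.0],
    [[0, 0, 0], [0, 0, -0.05], 1.0],
    [[0, 0, 0], [0, 0, -0.05], 1.0],
    [[0, 0, 0], [0, 0, -0.05], 1.0],
    [[0, 0, 0], [0, 0, -0.05], 1.0],
    [[0, 0, 0], [0, 0, -0.05], 1.0],
    [[0, 0, 0], [0, 0, 0], 1.0]
  ]
}}

```text
clock: 11.7
position: [0.5154, 0.1115, 0.4007]
tool_rot: [-2.583, 0.051, 2.951]
force: [2.8, 5.4, -4.3]
grip_width: 0.0136
finger_force: 55.1
```

```bash
python3 st.py
```

```text
tilt 0.5608538758887344 az -0.10901016045176466 F tool [-1.5  7.3  0.7] M tool [-1.82 -0.42 -0.12] [ 0.07  0.54 -0.74  1.78  0.74  1.47  0.42] 11.7 55.139285987243056 0.013611243745575674 [0.51535012 0.11149916 0.40067968]
```

>>> {"name": "arm_command", "arguments": {
  "deltas": [
    [[0, 0, 0], [0, 0, -0.04], 1.0],
    [[0, 0, 0], [0, 0, -0.04], 1.0],
    [[0, 0, 0], [0, 0, -0.04], 1.0],
    [[0, 0, 0], [0, 0, -0.04], 1.0],
    [[0, 0, 0], [0, 0, 0], 1.0]
  ]
}}

```text
clock: 12.2
position: [0.5153, 0.1116, 0.4007]
tool_rot: [-2.582, -0.034, 3.086]
force: [3.3, 5.2, -4.9]
grip_width: 0.0136
finger_force: 55.0
```

>>> {"name": "arm_command", "arguments": {
  "deltas": [
    [[0, 0, 0], [0, 0, -0.03], 1.0],
    [[0, 0, 0], [0, 0, -0.03], 1.0],
    [[0, 0, 0], [0, 0, -0.03], 1.0],
    [[0, 0, 0], [0, 0, 0], 1.0]
  ]
}}

```text
clock: 12.6
position: [0.5154, 0.1115, 0.4007]
tool_rot: [-2.586, -0.081, -3.121]
force: [3.1, 4.3, -5.1]
grip_width: 0.0135
finger_force: 55.0
```

```bash
cat >> st.py <<'E'
q=(headR(-.108,0).inv()*R.from_matrix(r)).as_matrix();print('h',np.arctan2(-q[0,1],q[1,1]))
E
python3 st.py
```

```text
tilt 0.5608274824775974 az -0.10871937032208849 F tool [-3.6  6.1  1.9] M tool [-1.73 -1.01 -0.06] [ 0.09  0.55 -0.78  1.78  0.76  1.48  0.65] 12.6 54.99922343180515 0.013466914236669379 [0.51535599 0.11152992 0.4007059 ]
h 0.1518311912107584
```

>>> {"name": "arm_command", "arguments": {
  "deltas": [
    [[0, 0, 0], [0, 0, -0.03], 1.0],
    [[0, 0, 0], [0, 0, -0.03], 1.0],
    [[0, 0, 0], [0, 0, -0.02], 1.0],
    [[0, 0, 0], [0, 0, 0], 1.0]
  ]
}}

```text
clock: 13.0
position: [0.5154, 0.1115, 0.4007]
tool_rot: [-2.593, -0.123, -3.053]
force: [3.3, 4.9, -5.7]
grip_width: 0.0133
finger_force: 55.0
```

```bash
python3 st.py
```

```text
tilt 0.5607669228078651 az -0.10856757000586136 F tool [-4.3  6.6  2.1] M tool [-1.64 -1.19  0.  ] [ 0.1   0.55 -0.8   1.78  0.76  1.49  0.72] 13.0 54.952513467287645 0.013259090016920992 [0.51537935 0.11153885 0.40071067]
h 0.23143080350478037
```

>>> {"name": "arm_command", "arguments": {
  "deltas": [
    [[0, 0, 0], [0, 0, -0.03], 1.0],
    [[0, 0, 0], [0, 0, -0.03], 1.0],
    [[0, 0, 0], [0, 0, -0.02], 1.0],
    [[0, 0, 0], [0, 0, 0], 1.0]
  ]
}}

```text
clock: 13.4
position: [0.5153, 0.1117, 0.4006]
tool_rot: [-2.603, -0.164, -2.984]
force: [2.2, 6.4, -5.3]
grip_width: 0.0136
finger_force: 54.8
```

```bash
python3 st.py
```

```text
tilt 0.5605052945272694 az -0.10895090941111299 F tool [-4.   7.5  1. ] M tool [-1.76 -1.26  0.26] [ 0.11  0.56 -0.81  1.78  0.77  1.5   0.8 ] 13.4 54.82799687306397 0.013564302109337043 [0.51530174 0.11165745 0.40063534]
h 0.3114139423171431
```

The twisting moment is starting to rise, so I'll check the collar slot.

```bash
python3 - <<'E'
from h import *
M=model([.4908,-.1177,-.1058,.088]);ims=[]
for n in('scene','wrist'):
    f=grab(n);u,v=proj(f,M['collar_top']).astype(int);print(n,u,v,bot.find_in('button',f)[:1])
    u=np.clip(u,50,510);v=np.clip(v,50,370);ims.append(cv2.resize(f['frame'][v-50:v+50,u-50:u+50,::-1],(400,400),interpolation=3))
cv2.imwrite('pics/b4.png',np.hstack(ims))
E
```

```text
scene 277 222 []
wrist 280 209 [{'rect': [282.4, 176.0, 5.5, 7.0], 'p': 0.39}]
```

View pics/b4.png

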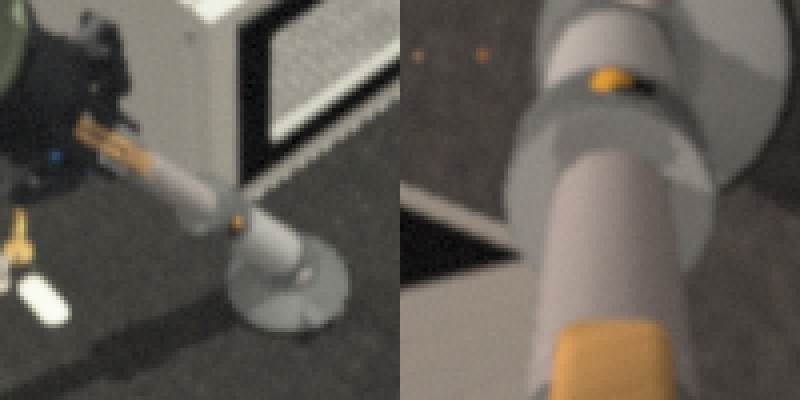

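The brass button shows in the collar slot, at (237,222) in the scene half and (610,80) in the wrist half, so it has clicked out. I'll relieve the twist slightly and push the mast back.

>>> {"name": "arm_command", "arguments": {
  "deltas": [
    [[0, 0, 0], [0, 0, 0.03], 1.0],
    [[0, 0, 0.1], [0, 0, 0], 1.0],
    [[0, 0, 0.1], [0, 0, 0], 1.0],
    [[0, 0, 0.1], [0, 0, 0], 1.0],
    [[0, 0, 0.1], [0, 0, 0], 1.0],
    [[0, 0, 0], [0, 0, 0], 1.0]
  ]
}}

```text
clock: 14.2
position: [0.5151, 0.1094, 0.3973]
tool_rot: [-2.599, -0.148, -3.01]
force: [3.8, 4.8, -8.2]
grip_width: 0.0133
finger_force: 54.4
```

```bash
python3 st.py
```

```text
tilt 0.5607573733049966 az -0.10858666005640172 F tool [-5.6  7.5  4.2] M tool [-1.88 -1.49  0.2 ] [ 0.11  0.56 -0.8   1.78  0.77  1.49  0.77] 14.2 54.41420835675672 0.013290890963166987 [0.51508632 0.10944046 0.39730966]
h 0.2805177566192386
```

>>> {"name": "arm_command", "arguments": {
  "deltas": [
    [[0, 0, 0.1], [0, 0, 0], 1.0],
    [[0, 0, 0.1], [0, 0, 0], 1.0],
    [[0, 0, 0], [0, 0, 0], 1.0]
  ]
}}

```text
clock: 14.5
position: [0.515, 0.1088, 0.3961]
tool_rot: [-2.599, -0.147, -3.01]
force: [2.1, 8.3, 1.4]
grip_width: 0.0136
finger_force: 55.9
```

```bash
python3 st.py
```

```text
tilt 0.5603796649165371 az -0.1072091213839269 F tool [-2.9  5.9 -5.7] M tool [-1.56 -0.94  0.24] [ 0.11  0.56 -0.8   1.79  0.77  1.48  0.77] 14.5 55.93400115030818 0.013579864894534673 [0.51500354 0.10878606 0.39606109]
h 0.2805074848624952
```

>>> {"name": "arm_command", "arguments": {
  "deltas": [
    [[0, 0, 0.1], [0, 0, 0], 1.0],
    [[0, 0, 0.05], [0, 0, 0], 1.0],
    [[0, 0, 0], [0, 0, 0], 1.0]
  ]
}}

```text
clock: 14.8
position: [0.515, 0.1086, 0.3956]
tool_rot: [-2.599, -0.146, -3.009]
force: [1.7, 13.9, 12.6]
grip_width: 0.0133
finger_force: 57.9
```

```bash
python3 st.py
```

```text
tilt 0.5598714347625584 az -0.10486231450594519 F tool [ -1.7   4.9 -18.1] M tool [-1.12 -0.22  0.2 ] [ 0.11  0.56 -0.8   1.79  0.77  1.48  0.76] 14.8 57.936928850831464 0.013279928257266836 [0.51495472 0.10857544 0.39561319]
h 0.28033917070902553
```

>>> {"name": "arm_command", "arguments": {
  "deltas": [
    [[0, 0, 0], [0, 0, 0], 5.0],
    [[0, 0, 0], [0, 0, 0], 5.0],
    [[0, 0, 0], [0, 0, 0], 5.0],
    [[0, 0, 0], [0, 0, 0], 5.0],
    [[0, 0, -0.5], [0, 0, 0], 5.0],
    [[0, 0, -1], [0, 0, 0], 5.0],
    [[0, 0, -1.5], [0, 0, 0], 5.0],
    [[0, 0, -1.5], [0, 0, 0], 5.0],
    [[0, 0, -1.5], [0, 0, 0], 5.0],
    [[0, 0, -1.5], [0, 0, 0], 5.0],
    [[0, 0, -1.5], [0, 0, 0], 5.0],
    [[0, 0, 0], [0, 0, 0], 5.0],
    [[0, 0, 0], [0, 0, 0], 5.0]
  ]
}}

```text
clock: 16.1
position: [0.5201, 0.1548, 0.4701]
tool_rot: [-2.598, -0.149, -3.011]
force: [-0.2, 0.1, -0.4]
grip_width: 0.0499
finger_force: 0.0
```

```bash
python3 - <<'E'
from h import *
M=model([.4908,-.1177,-.1058,.084]);ims=[]
print(bot.observe()['force'])
for n in('scene','wrist'):
    f=grab(n);u,v=proj(f,M['collar_top']).astype(int);print(n,bot.find_in('button',f)[:1],[x['at'] for x in bot.mark_of('head_grip',f)[:1]],proj(f,M['head_grip']))
    u=np.clip(u,50,510);v=np.clip(v,50,370);ims.append(cv2.resize(f['frame'][v-50:v+50,u-50:u+50,::-1],(400,400),interpolation=3))
cv2.imwrite('pics/b5.png',np.hstack(ims))
E
```

```text
[-0.23336318  0.0984879  -0.36700946]
scene [{'rect': [337.3, 215.9, 31.1, 22.6], 'p': 0.54}] [[257.9, 209.0]] [255.88360221 208.29575196]
wrist [{'rect': [267.6, 158.6, 35.5, 114.8], 'p': 0.53}] [[282.2, 232.4]] [281.59150467 229.29852637]
```

View pics/b5.png

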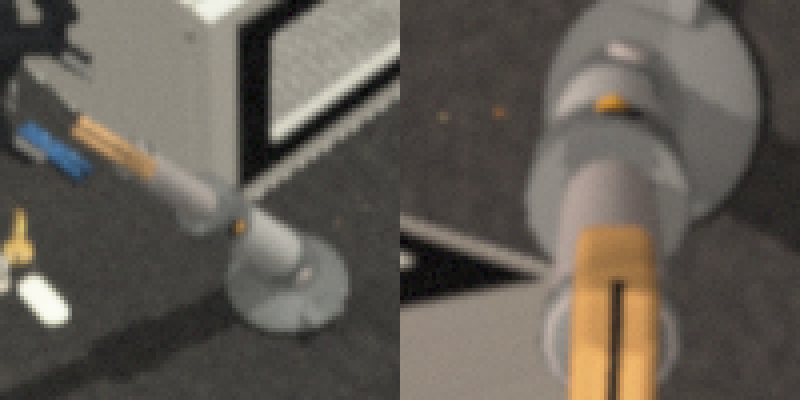

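The mast is still drawn out. The button is proud of the slot at (240,226) and now sits at its lower end, and the gripper is clear with no force on it. Handing in.

```bash
python3 -c "
from workcell import bot
print(bot.job_done())"
```

```text
the job is handed in; nothing more can be done
None
```

The stand is set up and handed in at about 16 s: I drew the mast to its end stop, turned the head until the button clicked out through the slot, and pushed the mast back onto it. The gripper is clear, and I saw no contact with the other things on the worktop.

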